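# Clear a squeezed lemon half through the sprung scrap flap

## Robot

A 6-joint arm with a two-finger parallel gripper is mounted at the origin on the work surface. World frame = base frame: x ahead of the robot, y to its left, z up, the work surface at z = 0. Lengths are in m, angles in rad, forces in N, time in s.
With the tool pointing down it reaches from about 0.25 to 0.725 m from the base axis. Payload 4 kg.
Tool frame: the origin (TCP) lies midway between the tips of the shut fingers; the grasp point (between the pads) lies 19 mm behind it; z points along the fingers, y is the direction in which the jaws open and shut (so a half turn about z gives the same grasp; the last joint's range is limited). The gripper opens to 85 mm and grips with 20 to 120 N. Pads are 22 mm wide; open, the fingers measure 114 mm over their backs; the gripper's body (76 mm by 85 mm) begins 54 mm behind the grasp point. The pads swing forward as they close: fully open they stand 13 mm farther back than shut.
Start: joints at [-1.222, 0.241, 0.005, 1.335, 0, 1.571], TCP at [0.171, -0.47, 0.231] pointing down, gripper open.
Joint ranges: [-2.72, 2.72], [-1.05, 1.87], [-1.09, 1.28], [-1.99, 2.15], [-1.42, 1.44], [-3.14, 3.14]. Speed limits (rad/s): [2.79, 2.79, 3.14, 3.14, 3.14, 3.14].

## Interface

Orientations are given as a unit quaternion [x, y, z, w].
In Python, from workcell import bot, eyes, job gives the robot as it stands.
- The arm moves only by the shell command python3 -m crank 'ROWS'. ROWS is a JSON object of lists of equal length, an entry for each row: "dr": the turn, a rotation vector about the tool's x, y, z in rad, a list of three; "travel": the shift along the tool's x, y, z in m, a list of three; "hand": the finger opening in m, from 0 to 0.0854. In form: {"dr": [[wx, wy, wz], ...], "travel": [[x, y, z], ...], "hand": [hand, ...]}. A call has 1 to 10 rows; each row is the pose to reach, as a shift and turn from the pose commanded when the call began, along the tool's axes at that moment; what a row does not reach only later rows make up. A row lasts 1/8 s, in which the tool goes at most 62.5 mm and 10.7 degrees, less where a joint would pass 70% of its speed; a pose out of reach is approached as far as the arm can. A call with a gripper value outside its range is refused whole. The fingers move at their own pace and stop on an object; the grip force is fixed at half the most. Time passes only in rows, so rows that repeat a pose let the fingers close. It gives the time, the measured TCP pose, the force and the opening at its end, in the units of the state.
- bot.get_obs(): the state, without advancing time (a new reading comes with each control period).
- eyes.camera(name): name is "scene" or "top"; returns a dict with "color" (400x640x3 uint8, red, green, blue), "K" (3x3 intrinsics, pixels), "R" (3x3) and "t" (3): a world point X has camera coordinates R X + t. Camera axes: x right, y down, z forward; pixel columns grow to the right and rows downward; lengths in m; the calibration is good to about 2 mm. A picture is of the moment at which its call begins. There is no depth.
- job.job_done(): hands the job in, once; it reports no verdict.
The state is a dict: "clock": time; "joint_pos": joint angles; "joint_vel": joint speeds; "tau": joint torques, N m; "eef_pos": TCP position; "tool_rot": TCP orientation; "ft_force": force on the tool from outside, world axes, zero at the start; "ft_torque": the same for the moment, N m; "grip_width": finger opening in m.
Only numpy, scipy, OpenCV 4.12 (cv2) and the standard library are available. Lean on these libraries where they do the work, as an engineer would, in place of code of your own. Each camera call takes 0.05 s, during which the arm holds its last target.

## Task

Clear the squeezed lemon half from the cutting board into the scrap bin of the prep station: push the sprung flap down with one finger and, while that finger keeps it open, push the lemon half off the board and through the opening with the other finger, then draw back so that the flap springs shut with the lemon half in the bin below. Only push: do not pick anything up, and leave the other things on the board and table where they stand.

Things in the scene. Friction and masses are not known exactly. Their poses are not given: they have to be found in the camera images.
- prep_station: Steel prep station fixed on the table, 280 (x) by 392 (y) by 210 mm tall, flat on top. Origin: on the table, under point board_edge. Axes: x across the station, away from the robot; y along it, from the scrap mouth towards the cutting board; z up (at zero yaw, the world's). White cutting board: y = 0 to 200 mm, x = -140 to 140 mm, top at z = 210 mm.
- board_edge (a point): Middle of the board's edge where the scrap mouth begins, on the board's top (station x = 0, y = 0, z = 210 mm); its axes are the station's. The board is 22 mm thick at this edge and overhangs the bin by 60 mm.
- mouth_center (a point): Centre of the scrap mouth, at deck level (station y = -75 mm): a rectangular hole 160 mm (station x) by 150 mm (station y), from the board's edge on, closed by the flap. Under it (and 60 mm under the board) a bin, floor at z = 26 mm. Flat steel deck, z = 210 mm like the board, goes round the other three sides and ends at station y = -192 mm; nothing stands there.
- flap_hinge (a point): Middle of the flap's hinge line, which runs along station x at the mouth's far side (station y = -146 mm, z = 209 mm): a dark hinge barrel. The bare metal flap is 156 mm (station x) by 139 mm (station y), its top 3 mm below the deck; its free edge lies beside the board, at station y = -7 mm.
- scrap_flap (a joint): Angle of the scrap flap, rad: 0 shut and level; grows as the free edge swings down into the bin; stop at 1.3. A spring shuts it within half a second when let go. It takes about 1 N at the free edge to start it and about 5 N at 50 mm from the hinge to keep it 1 rad open. It bears the lemon half's weight without opening.
- lemon_half_center (a point): Centre (15 mm above its cut face) of the squeezed lemon half: a yellow dome lying cut face down on the board, 48 mm across, 30 mm tall, about 40 g. It lies 35 to 95 mm from the mouth's edge (station y of its centre), within 25 mm of the station's x = 0.
- salt_shaker: Glass salt shaker with a steel cap, 38 mm across, 68 mm tall, standing on the board near its front or back side (station x about +/-110 mm). Origin: centre of its underside. Leave it.
- sauce_cup: Small open steel sauce cup, 50 mm across, 34 mm tall, standing on the board near the other side. Origin: centre of its underside. Leave it.
- sauce_jar: Closed jar, 72 mm across, 100 mm tall, on the table to the robot's left. Origin: centre of its underside. Leave it.
- drink_cup: Empty clear plastic cup, 76 mm across, 110 mm tall, on the table to the robot's left. Origin: centre of its underside. Leave it.
- lemon_squeezer: White lemon squeezer (dish with a cone), 112 mm across, 56 mm tall, on the table to the robot's right. Origin: centre of its underside. Leave it.

How it is judged:
By the outcome, as a careful person would: the job done as asked, in the order asked, and still so for the second after the job is handed in, with the robot touching nothing.
It also fails if it takes over 54 s, if anything falls off the work surface, if the arm or the gripper's body presses on something with over 40 N, if the wrist force passes 120 N, or if a joint passes its speed limit or range.

## Working session

There is one attempt and no reset: what is moved stays moved. The work goes in short steps, Python scripts to look and compute and a shell command to move; the robot and the scene stay as the last step left them, time stands still between calls to the robot, and variables do not carry over. Pictures are saved under pics/ and viewed, and the job is handed in when it is done.

```bash
ls; mkdir -p pics
python3 - <<'E'
from workcell import bot, eyes, job
import cv2,numpy as np
print(bot.get_obs())
for n in("scene","top"):
    c=eyes.camera(n); cv2.imwrite(f"pics/{n}0.png",c["color"][:,:,::-1]); np.savez(f"{n}_cal.npz",K=c["K"],R=c["R"],t=c["t"]); print(n,c["K"],c["R"],c["t"])
E
```

```text
pics
{'clock': 0.0, 'joint_pos': array([-1.22199938e+00,  2.41397604e-01,  3.76600500e-03,  1.33517910e+00,
        1.91435124e-06,  1.57079745e+00]), 'joint_vel': array([ 0.00125289,  0.0008231 ,  0.00064821,  0.00052518,  0.00043527,
       -0.00121458]), 'tau': array([ 1.42730561e-03, -3.72318292e+01,  2.52407724e+01,  1.69290294e-02,
        3.04892601e-04, -6.21494920e-06]), 'eef_pos': array([ 0.17067806, -0.46932504,  0.23043656]), 'tool_rot': array([ 9.84830689e-01,  1.73515129e-01, -1.73820409e-04, -9.92073263e-04]), 'ft_force': array([ 0.38125572,  0.4661051 , -0.28888493]), 'ft_torque': array([-0.04641921,  0.04007088, -0.05906554]), 'grip_width': 0.0856330486695402}
scene [[456.83071454   0.         323.04868953]
 [  0.         456.83071454 207.47829808]
 [  0.           0.           1.        ]] [[ 0.34797212  0.93740375 -0.01376975]
 [ 0.72686221 -0.27903547 -0.62754325]
 [-0.59210365  0.20835884 -0.77845993]] [-0.21649036 -0.27780185  1.67961834]
top [[457.56515804   0.         317.7691483 ]
 [  0.         457.56515804 204.29780638]
 [  0.           0.           1.        ]] [[ 0.00345171 -0.99997495 -0.00617999]
 [-0.99457208 -0.00279025 -0.10401242]
 [ 0.10399257  0.00650546 -0.9945568 ]] [0.04104657 0.54428217 1.45856593]
```

View pics/scene0.png

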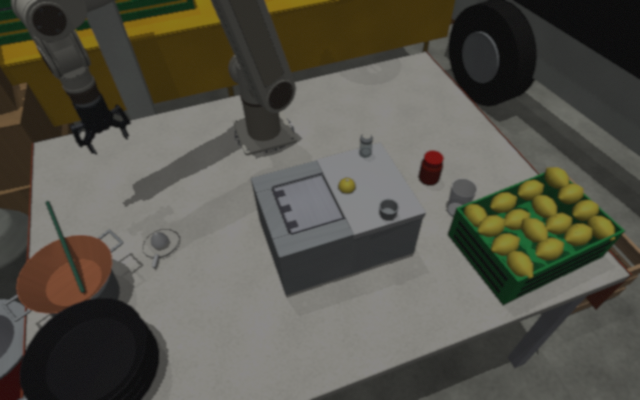

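View pics/top0.png

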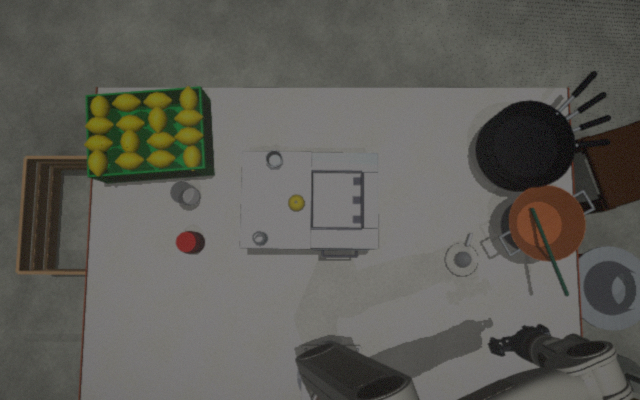

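Run:
```python
import cv2
t=cv2.imread("pics/top0.png")[135:265,225:395]; cv2.imwrite("pics/topc.png",cv2.resize(t,None,fx=4.5,fy=4.5,interpolation=cv2.INTER_CUBIC))
t=cv2.imread("pics/scene0.png")[125:295,245:430]; cv2.imwrite("pics/scenec.png",cv2.resize(t,None,fx=3.5,fy=3.5,interpolation=cv2.INTER_CUBIC))
```

```text
(no output)
```

View pics/topc.png

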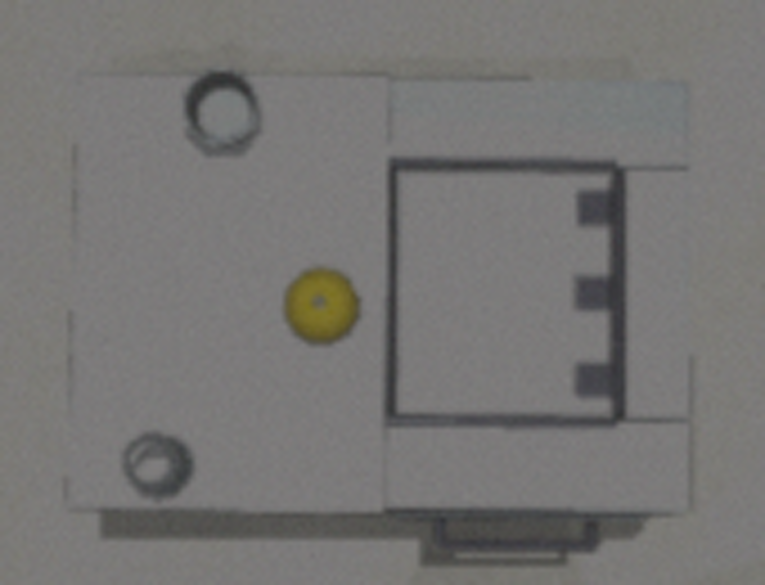

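View pics/scenec.png

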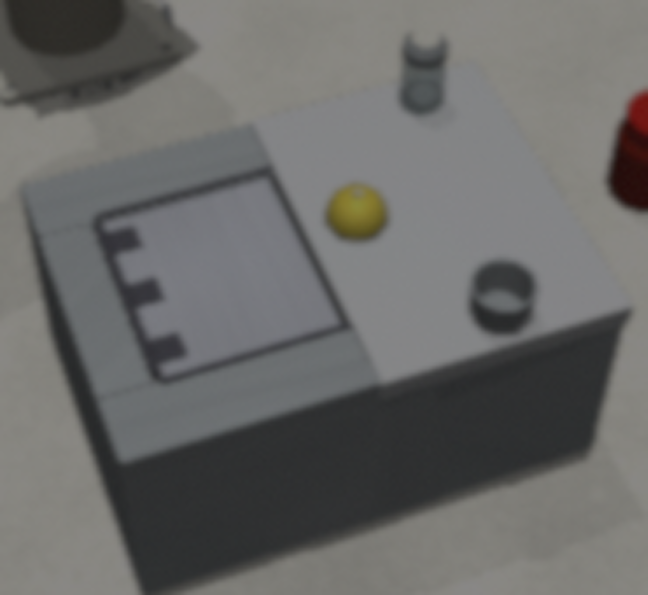

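```bash
cat > h.py <<'E'
import numpy as np
from scipy.optimize import least_squares
T=np.load("top_cal.npz");S=np.load("scene_cal.npz")
def proj(c,X):
    p=(c["R"]@np.atleast_2d(X).T).T+c["t"]; q=p@c["K"].T; return q[:,:2]/q[:,2:]
def ray(c,uv,z):
    d=c["R"].T@np.linalg.inv(c["K"])@np.array([uv[0],uv[1],1]); o=-c["R"].T@c["t"]; return o+d*(z-o[2])/d[2]
def tp(u,v): return ((u+.5)/4.5-.5+225,(v+.5)/4.5-.5+135)
def sp(u,v): return ((u+.5)/3.5-.5+245,(v+.5)/3.5-.5+125)
def st(p,P):
    x,y,a=p; P=np.atleast_2d(P); c,s=np.cos(a),np.sin(a)
    return np.c_[x+c*P[:,0]-s*P[:,1],y+s*P[:,0]+c*P[:,1],P[:,2]]
def inv(p,X):
    x,y,a=p;c,s=np.cos(a),np.sin(a);d=np.array(X[:2])-[x,y];return np.array([c*d[0]+s*d[1],-s*d[0]+c*d[1]])
E
python3 - <<'E'
from h import *
z=.21
tt={(78,74):(.14,.2),(389,75):(.14,0),(688,83):(.14,-.192),(691,511):(-.14,-.192),(386,510):(-.14,0),(66,510):(-.14,.2),(389,159):(.08,0),(389,418):(-.08,0),(622,166):(.08,-.15),(622,421):(-.08,-.15)}
ss={(252,126):(-.14,0),(385,390):(.14,0),(632,309):(.14,.2),(122,461):(.14,-.192),(22,187):(-.14,-.192),(270,171):(-.08,0),(348,327):(.08,0)}
def res(p,which):
    r=[]
    if 't' in which: r.append(proj(T,st(p,[(*v,z) for v in tt.values()]))-[tp(*k) for k in tt])
    if 's' in which: r.append(proj(S,st(p,[(*v,z) for v in ss.values()]))-[sp(*k) for k in ss])
    return np.concatenate(r).ravel()
for w in('t','s','ts'):
    f=least_squares(res,[.5,0,0],args=(w,)); print(w,f.x,np.round(f.fun,1))
p=f.x; np.save("pose.npy",p)
for n,c,uv,zz in [("lemon t",T,tp(322,306),.222),("lemon s",S,sp(357,211),.223),("salt t",T,tp(160,463),.278),("salt s",S,sp(421,105),.212),("cup t",T,tp(222,112),.23),("cup s",S,sp(503,300),.227)]:
    X=ray(c,uv,zz); print(n,X,inv(p,X))
E
```

```text
t [ 0.53980377  0.06199146 -0.00453756] [-0.  -0.5  0.  -0.3  0.2 -1.6  0.1  0.8 -0.2  0.5  0.1 -0.1 -0.2  1.6
 -0.7 -0.3  0.3  0.4  0.4 -0.6]
s [ 0.54156171  0.06267704 -0.00801041] [-0.6 -1.1 -1.  -0.7  1.1  0.  -0.6  2.  -1.  -0.9  1.5  0.6  0.6 -0.8]
ts [ 0.54046266  0.06233399 -0.00573039] [-0.1 -0.8 -0.  -0.5  0.1 -1.8 -0.1  0.7 -0.4  0.3 -0.1 -0.4 -0.2  1.3
 -0.8 -0.5  0.2  0.2  0.3 -0.7 -1.  -1.3 -1.1 -1.1  0.8 -0.4 -0.7  1.8
 -1.2 -1.   1.2  0.4  0.4 -1.1]
lemon t [0.52854192 0.1025656  0.222     ] [-0.01215108  0.04016264]
lemon s [0.53211381 0.10350282 0.223     ] [-0.00858462  0.04112031]
salt t [0.42804774 0.19538567 0.278     ] [-0.1131755   0.13240531]
salt s [0.43520123 0.19949615 0.212     ] [-0.10604568  0.13655672]
cup t [0.65056114 0.16624777 0.23      ] [0.10950122 0.10454298]
cup s [0.65252457 0.16766653 0.227     ] [0.11145648 0.10597296]
```

```bash
cat >> h.py <<'E'
from scipy.spatial.transform import Rotation as Ro
p=np.load("pose.npy")
def target(x,y,z,a):
    "trailing inner tip at station x,y, world z; tilt a (deg)"
    a=np.radians(a); c,s=np.cos(a),np.sin(a)
    M=np.array([[1,0,0],[0,-c,s],[0,-s,-c]])
    R=Ro.from_euler('z',p[2]).as_matrix()@M
    P=st(p,[x,y,z])[0]
    return P+.013*R[:,2]+.0427*R[:,1],R
def rel(cur,wps):
    R0=Ro.from_quat(cur["tool_rot"]).as_matrix();t0=cur["eef_pos"]
    for w in wps:
        t,R=target(*w); print(w,"TCP",t.round(3),"travel",(R0.T@(t-t0)).round(4),"dr",Ro.from_matrix(R0.T@R).as_rotvec().round(3))
def report():
    from workcell import bot
    o=bot.get_obs(); R=Ro.from_quat(o["tool_rot"]).as_matrix()
    P=o["eef_pos"]-.013*R[:,2]-R[:,1]*o["grip_width"]/2; L=P+R[:,1]*o["grip_width"]
    print("t",o["clock"],"trail",inv(p,P).round(4),P[2].round(4),"lead",inv(p,L).round(4),L[2].round(4),"F",o["ft_force"].round(1),"j",o["joint_pos"].round(2)); return o
E
python3 - <<'E'
from h import *
o=report()
rel(o,[(-.010,.075,.30,0),(-.010,.075,.30,15)])
print("squeezer",ray(T,(461,259),.05))
E
```

```text
t 0.1 trail [-0.3815 -0.494 ] 0.2436 lead [-0.352  -0.5737] 0.2434 F [-0.3 -0.3 -0.7] j [-1.22  0.24  0.    1.34 -0.    1.57]
(-0.01, 0.075, 0.3, 0) TCP [0.531 0.095 0.287] travel [ 0.531  -0.4072 -0.0557] dr [-0.002  0.     0.354]
(-0.01, 0.075, 0.3, 15) TCP [0.531 0.1   0.276] travel [ 0.5327 -0.4117 -0.0451] dr [0.257 0.047 0.352]
squeezer [ 0.36952932 -0.41019724  0.05      ]
```

```bash
python3 -m crank '{"dr":[[0,0,0],[0,0,0],[0,0,0.1],[0,0,0.2],[0,0,0.354],[0,0,0.354],[0,0,0.354],[0,0,0.354],[0,0,0.354],[0,0,0.354]],"travel":[[0,0,-0.06],[0,0,-0.12],[0.045,-0.035,-0.12],[0.09,-0.07,-0.12],[0.14,-0.105,-0.12],[0.185,-0.14,-0.12],[0.23,-0.175,-0.12],[0.275,-0.21,-0.12],[0.32,-0.245,-0.12],[0.365,-0.28,-0.12]],"hand":[0.0854,0.0854,0.0854,0.0854,0.0854,0.0854,0.0854,0.0854,0.0854,0.0854]}'
python3 - <<'E'
from h import *
o=report()
rel(o,[(-.010,.075,.33,0),(-.010,.075,.30,15)])
E
```

```text
clock: 1.35
eef_pos: [0.4187, -0.0803, 0.3511]
tool_rot: [1.0, -0.003, -0.0, 0.0]
ft_force: [0.0, -1.3, -0.2]
grip_width: 0.0856
t 1.35 trail [-0.1209 -0.1005] 0.3641 lead [-0.1209 -0.1861] 0.3641 F [ 0.  -1.3 -0.2] j [-0.19  0.07  0.11  1.61 -0.    2.96]
(-0.01, 0.075, 0.33, 0) TCP [0.531 0.095 0.317] travel [ 0.111  -0.1755  0.034 ] dr [0.    0.    0.001]
(-0.01, 0.075, 0.3, 15) TCP [0.531 0.1   0.276] travel [ 0.111  -0.1804  0.0746] dr [0.262 0.    0.001]
```

```bash
python3 - <<'E'
s=open('h.py').read()
s=s.replace("    return P+.013*R[:,2]+.0427*R[:,1],R","    t=P+.013*R[:,2]+.0427*R[:,1]\n    return t,R@np.diag([-1,-1,1])")
s=s.replace("as_matrix()\n    P=o","as_matrix()@np.diag([-1,-1,1])\n    P=o")
open('h.py','w').write(s)
E
python3 -m crank '{"dr":[[0,0,-0.17],[0,0,-0.34],[0,0,-0.51],[0,0,-0.68],[0,0,-0.85],[0,0,-1.02],[0,0,-1.19],[0,0,-1.36],[0,0,-1.53],[0,0,-1.7]],"travel":[[0.011,0,0],[0.022,0,0],[0.033,0,0],[0.044,0,0],[0.055,0,0],[0.066,0,0],[0.077,0,0],[0.088,0,0],[0.1,0,0],[0.111,0,0]],"hand":[0.0854,0.0854,0.0854,0.0854,0.0854,0.0854,0.0854,0.0854,0.0854,0.0854]}'
python3 - <<'E'
from h import *
o=report()
rel(o,[(-.010,.075,.33,0),(-.010,.075,.33,15),(-.010,.075,.30,15)])
E
```

```text
clock: 2.6
eef_pos: [0.5294, -0.0826, 0.3506]
tool_rot: [0.66, 0.751, -0.0, -0.001]
ft_force: [0.4, -0.8, 0.3]
grip_width: 0.0853
t 2.6 trail [ 0.032  -0.1392] 0.3636 lead [-0.0525 -0.1507] 0.3637 F [ 0.4 -0.8  0.3] j [-0.15  0.3   0.4   1.66 -0.    1.29]
(-0.01, 0.075, 0.33, 0) TCP [0.531 0.095 0.317] travel [0.1756 0.0242 0.0337] dr [-1.000e-03 -1.000e-03 -1.435e+00]
(-0.01, 0.075, 0.33, 15) TCP [0.531 0.1   0.306] travel [0.1804 0.0249 0.0443] dr [-0.216  0.187 -1.427]
(-0.01, 0.075, 0.3, 15) TCP [0.531 0.1   0.276] travel [0.1803 0.0249 0.0743] dr [-0.216  0.187 -1.427]
```

```bash
python3 -m crank '{"dr":[[0,0,-0.17],[0,0,-0.34],[0,0,-0.51],[0,0,-0.68],[0,0,-0.85],[0,0,-1.02],[0,0,-1.19],[0,0,-1.36],[-0.216,0.187,-1.427],[-0.216,0.187,-1.427]],"travel":[[0.02,0.003,0],[0.04,0.006,0.005],[0.06,0.009,0.01],[0.08,0.012,0.015],[0.1,0.014,0.02],[0.12,0.017,0.025],[0.14,0.02,0.03],[0.16,0.022,0.034],[0.1804,0.0249,0.0443],[0.1804,0.0249,0.0443]],"hand":[0.0854,0.0854,0.0854,0.0854,0.0854,0.0854,0.0854,0.0854,0.0854,0.0854]}'
python3 - <<'E'
from h import *
from workcell import eyes
import cv2
o=report()
rel(o,[(-.010,.075,.33,15),(-.010,.074,.25,15)])
for n,(r0,r1,c0,c1) in(("top",(110,270,210,400)),("scene",(70,290,230,450))):
    c=eyes.camera(n)["color"][r0:r1,c0:c1,::-1]; cv2.imwrite(f"pics/{n}1.png",cv2.resize(c,None,fx=3.5 if n=="top" else 2.7,fy=3.5 if n=="top" else 2.7,interpolation=cv2.INTER_CUBIC))
E
```

```text
clock: 3.85
eef_pos: [0.5308, 0.1003, 0.3057]
tool_rot: [0.004, 0.991, 0.132, 0.0]
ft_force: [0.1, -0.4, 0.8]
grip_width: 0.0854
t 3.85 trail [-0.0097  0.0758] 0.3294 lead [-0.01   -0.0067] 0.3071 F [ 0.1 -0.4  0.8] j [0.04 0.28 0.23 1.5  0.26 0.05]
(-0.01, 0.075, 0.33, 15) TCP [0.531 0.1   0.306] travel [ 0.0001 -0.0006 -0.0009] dr [ 0.003 -0.    -0.003]
(-0.01, 0.074, 0.25, 15) TCP [0.531 0.099 0.226] travel [ 0.0001 -0.0225  0.0761] dr [ 0.003 -0.    -0.003]
```

View pics/top1.png

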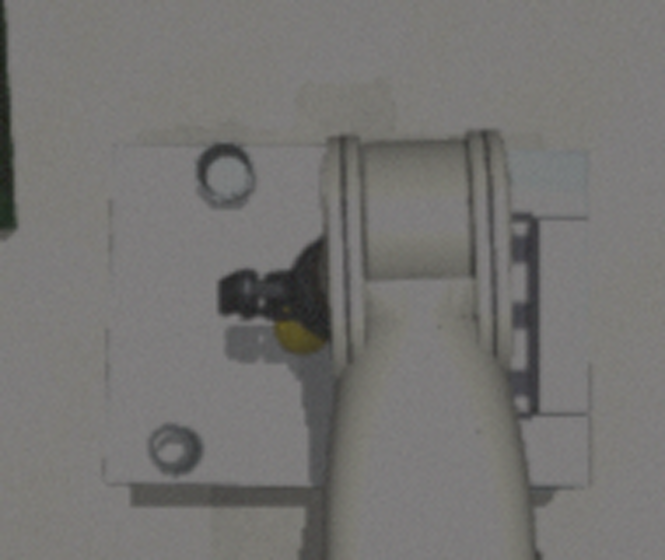

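View pics/scene1.png

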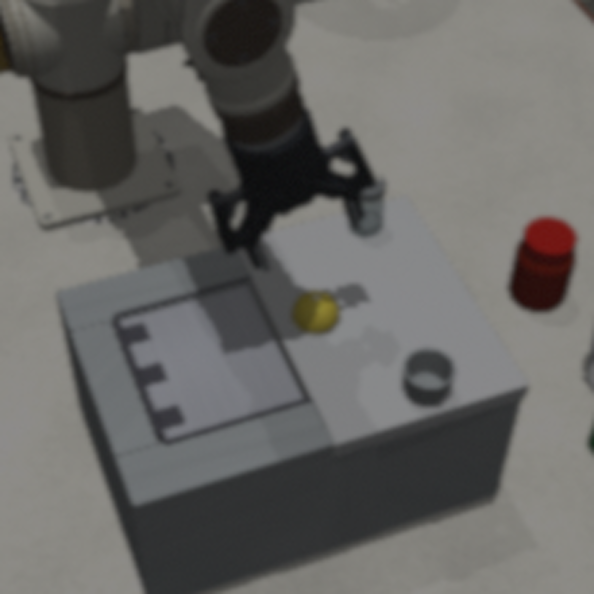

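Run:
```python
from h import *
o=report()
rel(o,[(-.010,.0695,.28,15),(-.010,.0695,.24,15),(-.010,.0695,.225,15),(-.01,.0695,.214,15)])
```

```text
t 3.95 trail [-0.0092  0.0735] 0.3293 lead [-0.0099 -0.0087] 0.3073 F [0.2 0.4 0.5] j [0.04 0.28 0.23 1.5  0.26 0.05]
(-0.01, 0.0695, 0.28, 15) TCP [0.531 0.094 0.256] travel [ 0.0003 -0.0168  0.0466] dr [-0.     0.    -0.008]
(-0.01, 0.0695, 0.24, 15) TCP [0.531 0.094 0.216] travel [ 0.0003 -0.0271  0.0853] dr [-0.     0.    -0.008]
(-0.01, 0.0695, 0.225, 15) TCP [0.531 0.094 0.201] travel [ 0.0002 -0.031   0.0998] dr [-0.     0.    -0.008]
(-0.01, 0.0695, 0.214, 15) TCP [0.531 0.094 0.19 ] travel [ 0.0002 -0.0338  0.1104] dr [-0.     0.    -0.008]
```

```bash
python3 -m crank '{"dr":[[0,0,0],[0,0,0],[0,0,0],[0,0,0],[0,0,0]],"travel":[[0,-0.008,0.022],[0,-0.0175,0.0465],[0,-0.023,0.066],[0,-0.0285,0.0855],[0,-0.0285,0.0855]],"hand":[0.0854,0.0854,0.0854,0.0854,0.0854]}'
python3 - <<'E'
from h import *
from workcell import eyes
import cv2
o=report()
c=eyes.camera("scene")["color"][120:260,250:410,::-1]; cv2.imwrite("pics/scene2.png",cv2.resize(c,None,fx=4,fy=4,interpolation=cv2.INTER_CUBIC))
E
```

```text
clock: 4.58
eef_pos: [0.5304, 0.0943, 0.2154]
tool_rot: [0.006, 0.991, 0.13, -0.001]
ft_force: [0.3, -0.6, 0.6]
grip_width: 0.0854
t 4.575 trail [-0.01    0.0698] 0.239 lead [-0.0105 -0.0127] 0.217 F [ 0.3 -0.6  0.6] j [0.03 0.31 0.03 1.28 0.26 0.04]
```

View pics/scene2.png

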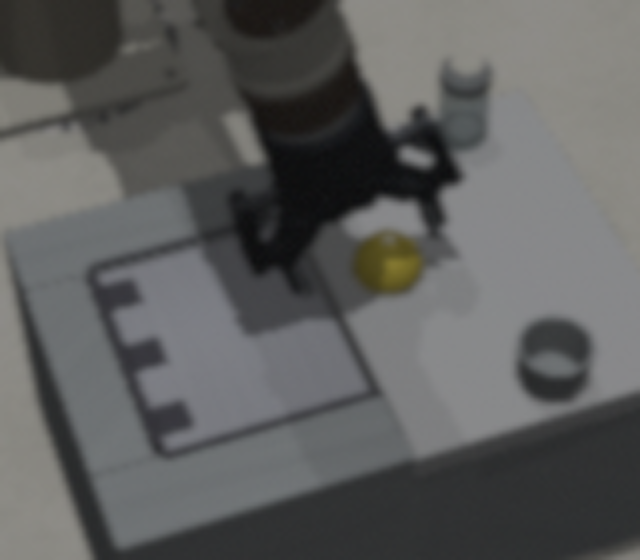

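```bash
python3 -m crank '{"dr":[[0,0,0],[0,0,0],[0,0,0],[0,0,0],[0,0,0]],"travel":[[0,-0.0016,0.006],[0,-0.0032,0.012],[0,-0.0048,0.018],[0,-0.0063,0.0235],[0,-0.0063,0.0235]],"hand":[0.0854,0.0854,0.0854,0.0854,0.0854]}'
python3 - <<'E'
from h import *
from workcell import eyes
import cv2
o=report()
c=eyes.camera("scene")["color"][120:260,250:410,::-1]; cv2.imwrite("pics/scene3.png",cv2.resize(c,None,fx=4,fy=4,interpolation=cv2.INTER_CUBIC))
E
```

```text
clock: 5.25
eef_pos: [0.5314, 0.0941, 0.1922]
tool_rot: [0.006, 0.991, 0.131, 0.001]
ft_force: [0.6, -0.0, 1.4]
grip_width: 0.0854
t 5.25 trail [-0.009   0.0695] 0.2158 lead [-0.0095 -0.0129] 0.1937 F [ 0.6 -0.   1.4] j [ 0.03  0.32 -0.01  1.22  0.26  0.04]
```

View pics/scene3.png

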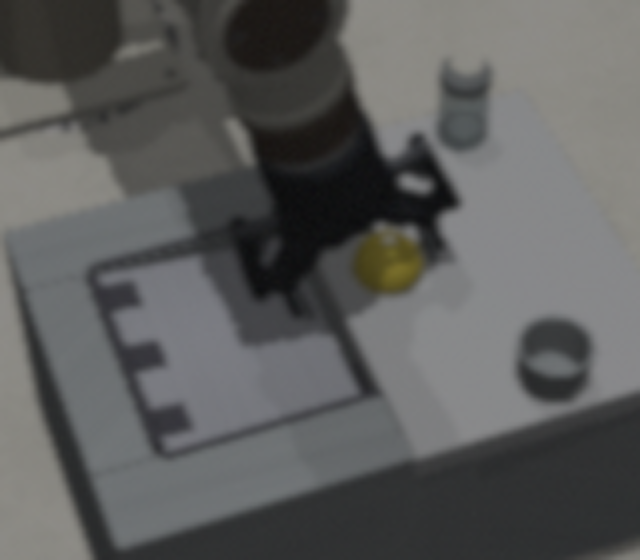

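Run:
```python
from h import *
o=report()
t,R=target(-.01,.0695,.2145,15)
print((t-o["eef_pos"]).round(4))
o["eef_pos"]=t;o["tool_rot"]=Ro.from_matrix(R).as_quat()
rel(o,[(-.010,.065,.215,17),(-.010,.060,.215,19),(-.010,.054,.215,21),(-.010,.048,.215,23),(-.010,.042,.215,25)])
```

```text
t 5.3 trail [-0.009   0.0696] 0.2162 lead [-0.0094 -0.013 ] 0.194 F [-0.3 -0.2  0.8] j [ 0.03  0.32 -0.01  1.22  0.26  0.04]
[-0.0008 -0.0001 -0.0016]
(-0.01, 0.065, 0.215, 17) TCP [0.531 0.09  0.19 ] travel [-0.     -0.0037 -0.0002] dr [-0.035 -0.    -0.   ]
(-0.01, 0.06, 0.215, 19) TCP [0.531 0.086 0.189] travel [-0.    -0.008  0.   ] dr [-0.07  0.   -0.  ]
(-0.01, 0.054, 0.215, 21) TCP [0.531 0.081 0.188] travel [-0.     -0.0132 -0.0001] dr [-0.105 -0.    -0.   ]
(-0.01, 0.048, 0.215, 23) TCP [0.531 0.076 0.186] travel [-0.     -0.0184 -0.0002] dr [-0.14 -0.   -0.  ]
(-0.01, 0.042, 0.215, 25) TCP [0.531 0.071 0.185] travel [-0.     -0.0235 -0.0004] dr [-0.175 -0.    -0.   ]
```

```bash
python3 -m crank '{"dr":[[-0.035,0,0],[-0.07,0,0],[-0.105,0,0],[-0.14,0,0],[-0.175,0,0],[-0.175,0,0]],"travel":[[0,-0.0037,0],[0,-0.008,0],[0,-0.0132,0],[0,-0.0184,0],[0,-0.0235,0],[0,-0.0235,0]],"hand":[0.0854,0.0854,0.0854,0.0854,0.0854,0.0854]}'
python3 - <<'E'
from h import *
from workcell import eyes
import cv2
o=report()
c=eyes.camera("scene")["color"][120:260,250:410,::-1]; cv2.imwrite("pics/scene4.png",cv2.resize(c,None,fx=4,fy=4,interpolation=cv2.INTER_CUBIC))
t,R=target(-.01,.042,.215,25)
print((t-o["eef_pos"]).round(4))
o["eef_pos"]=t;o["tool_rot"]=Ro.from_matrix(R).as_quat()
rel(o,[(-.010,.034,.215,27),(-.010,.026,.215,29),(-.010,.018,.215,30),(-.010,.010,.215,31),(-.010,.002,.215,32),(-.010,-.006,.215,32)])
E
```

```text
clock: 6.05
eef_pos: [0.5318, 0.0711, 0.1873]
tool_rot: [0.006, 0.976, 0.219, 0.002]
ft_force: [-1.1, 3.2, 5.7]
grip_width: 0.0855
t 6.05 trail [-0.0085  0.0418] 0.2173 lead [-0.009  -0.0355] 0.1808 F [-1.1  3.2  5.7] j [-0.11  0.36 -0.03  1.23  0.44 -0.11]
[-0.0013  0.0001 -0.0021]
(-0.01, 0.034, 0.215, 27) TCP [0.53  0.064 0.184] travel [ 0.     -0.0068 -0.0019] dr [-0.035  0.    -0.   ]
(-0.01, 0.026, 0.215, 29) TCP [0.53  0.057 0.183] travel [ 0.     -0.0135 -0.0038] dr [-0.07  0.   -0.  ]
(-0.01, 0.018, 0.215, 30) TCP [0.53  0.05  0.182] travel [-0.     -0.0205 -0.0065] dr [-0.087  0.    -0.   ]
(-0.01, 0.01, 0.215, 31) TCP [0.53  0.042 0.182] travel [ 0.     -0.0274 -0.0091] dr [-0.105  0.    -0.   ]
(-0.01, 0.002, 0.215, 32) TCP [0.53  0.035 0.181] travel [ 0.     -0.0343 -0.0118] dr [-0.122  0.    -0.   ]
(-0.01, -0.006, 0.215, 32) TCP [0.53  0.027 0.181] travel [ 0.     -0.0416 -0.0152] dr [-0.122  0.    -0.   ]
```

View pics/scene4.png

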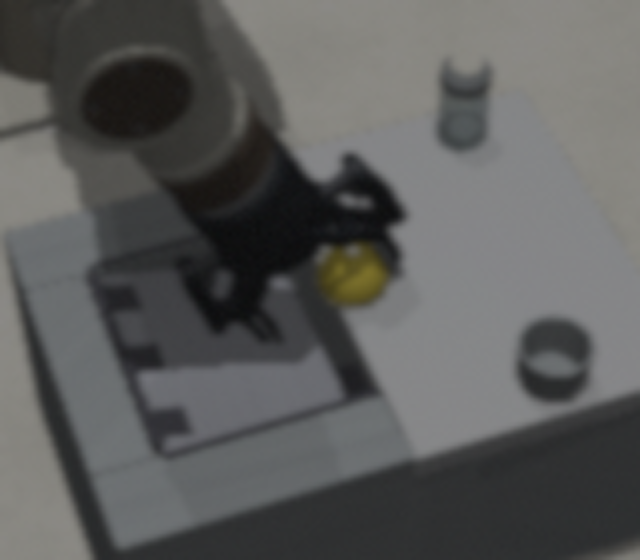

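```bash
python3 -m crank '{"dr":[[-0.045,0,0],[-0.09,0,0],[-0.122,0,0],[-0.122,0,0]],"travel":[[0,-0.0068,-0.001],[0,-0.0135,-0.0025],[0,-0.02,-0.005],[0,-0.02,-0.005]],"hand":[0.0854,0.0854,0.0854,0.0854]}'
python3 - <<'E'
from h import *
from workcell import eyes
import cv2
o=report()
c=eyes.camera("scene")["color"][120:260,250:410,::-1]; cv2.imwrite("pics/scene5.png",cv2.resize(c,None,fx=4,fy=4,interpolation=cv2.INTER_CUBIC))
rel(o,[(-.010,.010,.215,32),(-.010,-.006,.215,32),(-.010,-.022,.215,32)])
E
```

```text
clock: 6.6
eef_pos: [0.5318, 0.0517, 0.1843]
tool_rot: [0.006, 0.96, 0.279, 0.003]
ft_force: [-0.1, 5.3, 8.4]
grip_width: 0.0856
t 6.6 trail [-0.0085  0.0185] 0.2182 lead [-0.0089 -0.0538] 0.1724 F [-0.1  5.3  8.4] j [-0.21  0.4  -0.02  1.27  0.55 -0.23]
(-0.01, 0.01, 0.215, 32) TCP [0.53  0.043 0.181] travel [ 0.0013 -0.0089 -0.0022] dr [ 0.007  0.006 -0.004]
(-0.01, -0.006, 0.215, 32) TCP [0.53  0.027 0.181] travel [ 0.0012 -0.0224 -0.0107] dr [ 0.007  0.006 -0.004]
(-0.01, -0.022, 0.215, 32) TCP [0.53  0.011 0.181] travel [ 0.0011 -0.0359 -0.0193] dr [ 0.007  0.006 -0.004]
```

View pics/scene5.png

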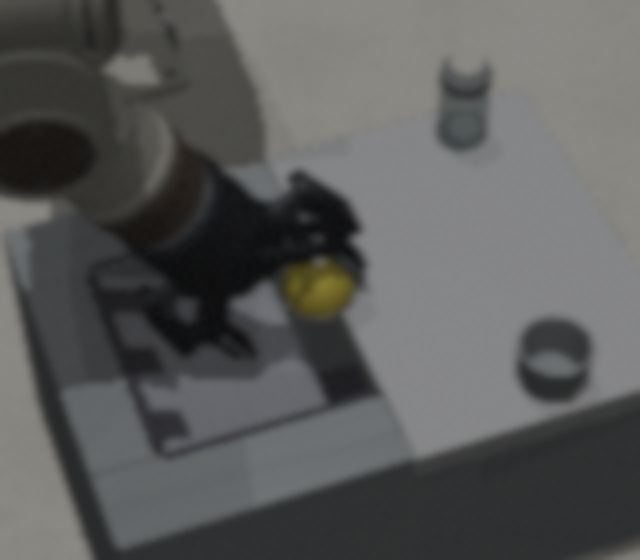

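```bash
python3 -m crank '{"dr":[[0,0,0],[0,0,0],[0,0,0],[0,0,0]],"travel":[[0,-0.0065,-0.004],[0,-0.013,-0.008],[0,-0.0195,-0.012],[0,-0.0195,-0.012]],"hand":[0.0854,0.0854,0.0854,0.0854]}'
python3 - <<'E'
from h import *
from workcell import eyes
import cv2
o=report()
c=eyes.camera("scene")["color"][120:260,250:410,::-1]; cv2.imwrite("pics/scene6.png",cv2.resize(c,None,fx=4,fy=4,interpolation=cv2.INTER_CUBIC))
rel(o,[(-.010,-.006,.215,32),(-.010,-.022,.215,32)])
E
```

```text
clock: 7.15
eef_pos: [0.5309, 0.0283, 0.1831]
tool_rot: [0.006, 0.961, 0.277, 0.002]
ft_force: [-1.3, 5.6, 8.3]
grip_width: 0.0853
t 7.15 trail [-0.0092 -0.0049] 0.2168 lead [-0.0096 -0.0771] 0.1714 F [-1.3  5.6  8.3] j [-0.25  0.42 -0.    1.3   0.54 -0.28]
(-0.01, -0.006, 0.215, 32) TCP [0.53  0.027 0.181] travel [ 0.0006 -0.002   0.0009] dr [ 0.003  0.004 -0.005]
(-0.01, -0.022, 0.215, 32) TCP [0.53  0.011 0.181] travel [ 0.0005 -0.0155 -0.0076] dr [ 0.003  0.004 -0.005]
```

View pics/scene6.png

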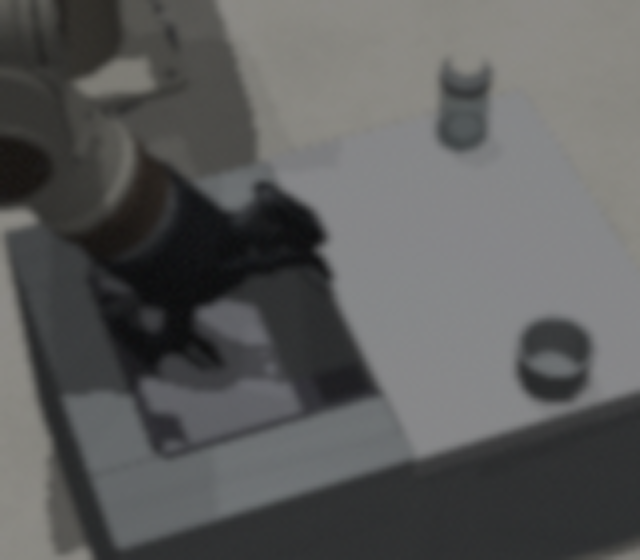

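Run:
```python
from workcell import eyes
import cv2,numpy as np
for n in("scene","top"):
    c=eyes.camera(n)["color"].astype(int); m=(np.minimum(c[...,0],c[...,1])-c[...,2])>25
    y,x=np.nonzero(m); k=(x>240)&(x<430)&(y>120)&(y<290); print(n,k.sum(),x[k][:5],y[k][:5])
    if n=="scene": cv2.imwrite("pics/scene7.png",cv2.resize(np.clip(c[165:240,265:360,::-1]*2,0,255).astype(np.uint8),None,fx=7,fy=7,interpolation=cv2.INTER_CUBIC))
```

```text
scene 0 [] []
top 45 [311 312 313 314 315] [206 206 206 206 206]
```

View pics/scene7.png

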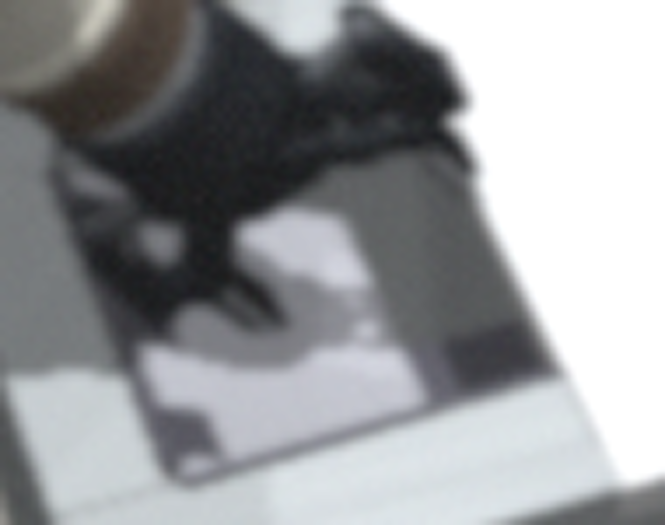

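Run:
```python
from h import *
from workcell import eyes
import cv2
c=eyes.camera("top")["color"].astype(int); m=(np.minimum(c[...,0],c[...,1])-c[...,2])>25
y,x=np.nonzero(m); k=(x>240)&(x<430)&(y>140)&(y<290); print(x[k].min(),x[k].max(),y[k].min(),y[k].max())
for z in(.21,.15,.1,.04): print(z,[inv(p,ray(T,(u,205),z)).round(3) for u in(x[k].min(),x[k].max())])
cv2.imwrite("pics/top7.png",cv2.resize(np.clip(c[150:260,270:380,::-1]*2,0,255).astype(np.uint8),None,fx=5,fy=5,interpolation=cv2.INTER_CUBIC))
```

```text
311 316 206 215
0.21 [array([-0.017, -0.002]), array([-0.017, -0.016])]
0.15 [array([-0.011, -0.   ]), array([-0.011, -0.015])]
0.1 [array([-0.006,  0.001]), array([-0.006, -0.015])]
0.04 [array([0.   , 0.002]), array([ 0.   , -0.014])]
```

View pics/top7.png

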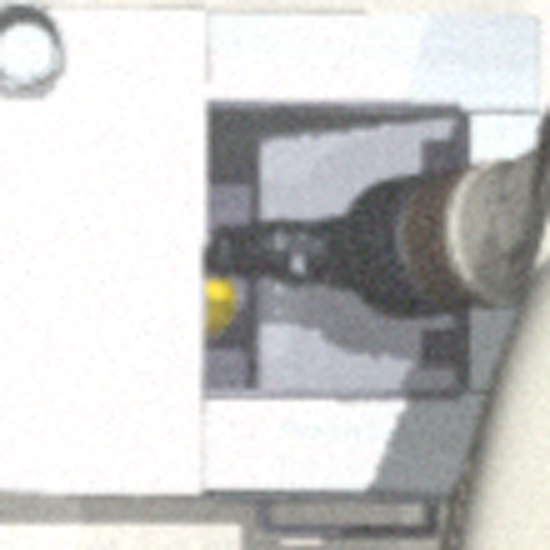

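```bash
python3 -m crank '{"dr":[[0,0,0],[0,0,0],[0,0,0],[0,0,0],[0,0,0],[0,0,0],[0,0,0],[0,0,0]],"travel":[[0,0.008,-0.0127],[0,0.016,-0.0254],[0,0.027,-0.042],[0,0.04,-0.063],[0,0.06,-0.095],[0,0.08,-0.1265],[0,0.08,-0.1265],[0,0.08,-0.1265]],"hand":[0.0854,0.0854,0.0854,0.0854,0.0854,0.0854,0.0854,0.0854]}'
python3 - <<'E'
from h import *
from workcell import eyes
import cv2
o=report()
for n,(r0,r1,c0,c1) in(("top",(110,270,210,400)),("scene",(70,290,230,450))):
    c=eyes.camera(n)["color"][r0:r1,c0:c1,::-1]; f=3.5 if n=="top" else 2.7
    cv2.imwrite(f"pics/{n}8.png",cv2.resize(np.clip(c*1.5,0,255).astype(np.uint8),None,fx=f,fy=f,interpolation=cv2.INTER_CUBIC))
E
```

```text
clock: 8.35
eef_pos: [0.5307, 0.0283, 0.3318]
tool_rot: [0.005, 0.961, 0.275, 0.002]
ft_force: [0.1, -1.4, -0.0]
grip_width: 0.0854
t 8.35 trail [-0.0095 -0.0047] 0.3654 lead [-0.0098 -0.0772] 0.3202 F [ 0.1 -1.4 -0. ] j [-0.25  0.35  0.29  1.66  0.54 -0.27]
```

View pics/top8.png

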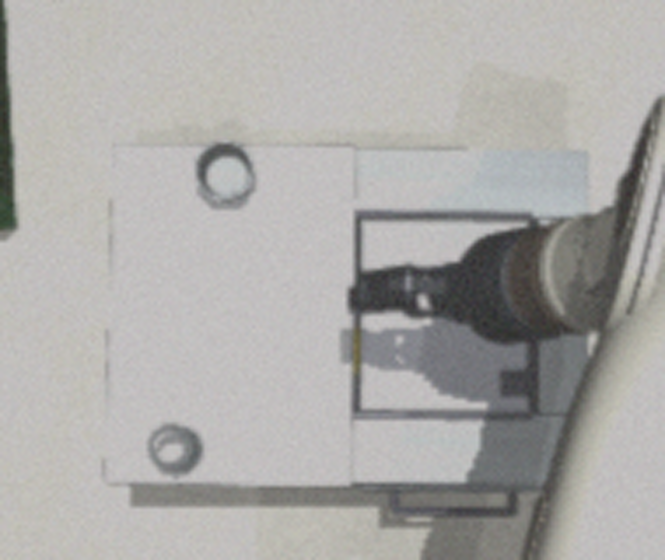

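View pics/scene8.png

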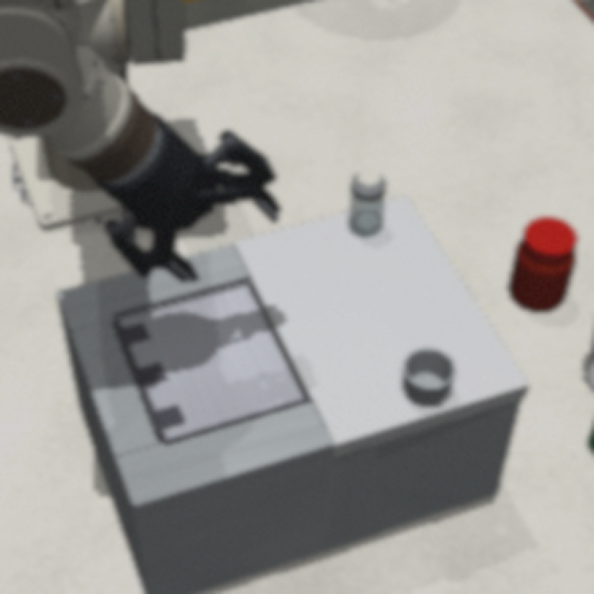

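Run:
```python
from workcell import job
print(job.job_done())
```

```text
the job is handed in; nothing more can be done
None
```

The squeezed lemon half is in the scrap bin and the flap has sprung shut. I handed the job in at about 8.5 s.

I tilted the hand so the lower finger pushed the flap down first. It held the flap open while the other finger pushed the lemon half off the board edge and through the opening. I then drew the hand straight up, clear of the station.

**Last checks:**
- **Flap:** both cameras show it level and shut.
- **Lemon half:** it is off the board. The top camera shows a sliver of yellow through the slit between board and flap, in the same place as before the flap shut. I take that to be the lemon half lying in the bin, but the slit hides most of it and I could not see the bin floor.
- **Other things:** the salt shaker and sauce cup look unmoved, and the arm stayed well clear of the jar, drink cup and squeezer.
- **Forces:** the wrist force I read at the end of each move peaked at about 10 N. It was back near zero with the hand in free air.

No check failed, but repeated position readings varied by about 1–2 mm.

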